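Roll the light bars of a display backlight flush

TASK

Push the black backlight pan by its red tab fully home against the stops on the pressing bed. Then take the hand roller by its green handle from its rest and roll it along the white panel from the end nearest you to the far end, pressing steadily without bottoming its spring and without lifting it off until all five proud light bars lie flush; only the roller, not the fingers, may press the bars. Finally stand the roller upright on its feet on its wooden rest again and let go gently so that it stays standing, leaving the other things alone.

Things in the scene. Friction and masses are not known exactly. Their poses are not given: they have to be found in the camera images.
- pressing_bed: Fixed dark steel base plate, 158 x 185 x 10 mm, with two rails along its y. Origin: on the worktop, below the middle of the white panel when the pan is home. x axis: along the panel, near end to far end; y axis: the way the pan is pushed home (to the robot's left), against two aluminium stop blocks.
- pan (a joint): Slide of the black backlight pan (134 x 104 mm, rim top 30 mm above the worktop) on the bed, along the bed's +y. 0 is fully out, 0.060 m is fully home against the stops. It stays where it is left; friction about 4 N. It carries the push tab and the white panel.
- push_tab (a point): Centre of the outer (bed's -y) upright face of the red push tab on the pan, 30 mm above the worktop. The tab is 60 mm wide (bed x), 6 mm thick, from 12 to 48 mm above the worktop; push it toward the bed's +y. Nothing stands on its -y side; on its +y side a flange joins it to the pan. Moves with the pan.
- panel_near_end (a point): Middle of the near (robot-side) edge of the white panel, at the height of the pan's rim, 30 mm above the worktop. The panel is a row of five rigid white light bars, each 23 mm long (bed x), 92 mm wide (bed y), pitch 24 mm; 120 mm from end to end. Moves with the pan.
- panel_far_end (a point): Middle of the far edge of the white panel, at rim height: 30 mm above the worktop, 120 mm from panel_near_end along the bed's +x.
- roller_grip (a point): Centre of the upright green handle of the hand roller: 24 x 24 mm, 46 mm tall, a slightly narrower 4 mm black cap above. z up the handle, y along the axle (it rolls along x). Below it on a spring: an aluminium fork, 100 mm wide (y), 30 mm long (x), crown 43 mm below this point, undersides of its two feet 91 mm below, drum's lowest point 105 mm below (spring at rest). Weighs about 0.4 kg.
- roller_fork (a joint): Compression of the roller's spring: how far the fork has been pushed up toward the handle, 0 to 0.016 m (its hard stop). The roller presses with 4 N at the first touch and 0.8 N more for each mm; the handle comes down as far as the spring is compressed.
- roller_drum (a joint): Turn of the rubber drum in its fork, rad; free to turn without end, rolls 24 mm per rad; starts at 0.
- drum_axle (a point): Centre of the roller's dark rubber drum on its axle. The drum is 48 mm in diameter and 66 mm wide, so its lowest point is 24 mm below; with the spring at rest the axle is 81 mm below the handle's centre.
- roller_rest: The roller's fixed rest: a foot plate 70 x 124 mm with two wooden blocks, 44 mm long (x), 18 mm wide, centred 48 mm to either side (y), flat tops 30 mm above the worktop. Origin on the worktop, under the middle. The roller stands on its two feet on the blocks, drum in the gap between, handle's centre 121 mm above the origin, axle along the rest's y, either way round.
- tape_black: Roll of black tape lying flat, 70 mm diameter, 18 mm tall; a bystander.
- phone_black: Closed black phone lying flat, 144 x 71 x 8 mm; a bystander.
- flux_bottle: Small amber dropper bottle, 34 mm diameter, 95 mm tall; a bystander.
- bar0 (a joint): How far white light bar 0 (0 nearest the robot, 4 farthest) has been pressed into its clips: 0 stands 4 mm proud of the pan's rim (top at 34 mm), 0.004 m is flush (top at 30 mm). It needs about 4 N to sink and stays where it is pressed.
- bar1 (a joint): How far white light bar 1 (0 nearest the robot, 4 farthest) has been pressed into its clips: 0 stands 4 mm proud of the pan's rim (top at 34 mm), 0.004 m is flush (top at 30 mm). It needs about 4 N to sink and stays where it is pressed.
- bar2 (a joint): How far white light bar 2 (0 nearest the robot, 4 farthest) has been pressed into its clips: 0 stands 4 mm proud of the pan's rim (top at 34 mm), 0.004 m is flush (top at 30 mm). It needs about 4 N to sink and stays where it is pressed.
- bar3 (a joint): How far white light bar 3 (0 nearest the robot, 4 farthest) has been pressed into its clips: 0 stands 4 mm proud of the pan's rim (top at 34 mm), 0.004 m is flush (top at 30 mm). It needs about 4 N to sink and stays where it is pressed.
- bar4 (a joint): How far white light bar 4 (0 nearest the robot, 4 farthest) has been pressed into its clips: 0 stands 4 mm proud of the pan's rim (top at 34 mm), 0.004 m is flush (top at 30 mm). It needs about 4 N to sink and stays where it is pressed.

How it is judged:
On the way, in this order (a step that is already met when the one before it is completed fails the run):
1. the pan is fully home, with all light bars still proud (value of joint pan above 0.057 m and value of joint each of bar0, bar1, bar2, bar3, bar4 below 0.0025 m), for 0.2 s.
2. the roller presses on the panel and the nearest bar is flush, the three farthest still proud (value of joint pan above 0.057 m and contact force between press_roller and pan above 3 N and value of joint bar0 above 0.0025 m and value of joint each of bar2, bar3, bar4 below 0.0025 m), for 0.05 s.
3. rolling on, the three nearest bars are flush, the farthest still proud (value of joint pan above 0.057 m and contact force between press_roller and pan above 3 N and value of joint each of bar0, bar1, bar2 above 0.0025 m and value of joint bar4 below 0.0025 m), for 0.05 s.
4. all five bars are flush, the drum has rolled at least 2 rad and still presses on the panel (value of joint pan above 0.057 m and contact force between press_roller and pan above 3 N and (value of joint roller_drum above 2 rad or value of joint roller_drum below -2 rad) and value of joint each of bar0, bar1, bar2, bar3, bar4 above 0.0025 m), for 0.05 s.
At the end, for the whole second after the job is handed in: The pan is home within 3 mm, all five bars are flush within 1.5 mm, and the roller stands released and still on the two blocks of its rest: upright within 0.08 rad, within 12 mm (rest's x) and 10 mm (rest's y) of its middle, axle along the rest's y within 0.2 rad (value of joint pan above 0.057 m and value of joint each of bar0, bar1, bar2, bar3, bar4 above 0.0025 m and x of roller_grip in the frame of roller_rest between -0.012 and 0.012 m and y of roller_grip in the frame of roller_rest between -0.01 and 0.01 m and angle between roller_grip's own z axis and vertical below 0.08 rad and contact force between press_roller and roller_rest above 1.5 N and angle between the y axis of roller_grip and the y axis of roller_rest, either way round below 0.2 rad and linear speed of press_roller below 0.02 m/s and angular speed of press_roller below 0.1 rad/s); the robot touches nothing.
It fails at once if the fingers press on a light bar (contact force between the fingers and bar0 above 1 N or contact force between the fingers and bar1 above 1 N or contact force between the fingers and bar2 above 1 N or contact force between the fingers and bar3 above 1 N or contact force between the fingers and bar4 above 1 N).
It fails at once if the roller is lifted more than 12 mm off the panel while some bars are pressed and others still proud (value of joint any of bar0, bar1, bar2, bar3, bar4 above 0.003 m and not (value of joint each of bar0, bar1, bar2, bar3, bar4 above 0.0025 m) and height (world z) of drum_axle above 0.07 m).
It fails at once if the roller's spring is pressed to its stop (value of joint roller_fork above 0.0155 m).
It fails at once if the roller is tipped over (angle between roller_grip's own z axis and vertical above 0.6 rad).
It fails at once if a bystander is moved more than 20 mm (distance of any of tape_black, phone_black, flux_bottle from where it was at the start of the episode above 0.02 m).
It also fails if it takes over 67 s, if anything falls off the work surface, if the arm or the gripper's body presses on something with over 40 N, if the wrist force passes 120 N, or if a joint passes its speed limit or range.

ROBOT

A 6-joint arm with a two-finger parallel gripper is mounted at the origin on a cart in front of the work surface, level with it; the furniture and walls round the work are solid. World frame = base frame: x ahead of the robot, y to its left, z up, the work surface at z = 0. Lengths are in m, angles in rad, forces in N, time in s.
With the tool pointing down it reaches from about 0.35 to 1 m from the base axis. Payload 7.1 kg.
Tool frame: the origin (TCP) lies on the front face of the gripper's body, between the roots of the fingers; the fingertips stand 73 mm ahead of it and the grasp point (between the pads) lies 54 mm ahead of it; y points along the fingers, x is the direction in which the jaws open and shut, and the axes are right-handed (so a half turn about y gives the same grasp; the last joint's range is limited). The gripper opens to 85 mm and grips with 20 to 120 N. Pads are 22 mm wide; open, the fingers measure 114 mm over their backs; the gripper's body (76 mm by 85 mm) begins 54 mm behind the grasp point. The pads swing forward as they close: fully open they stand 13 mm farther back than shut.
Start: joints at [-1.351, 0.423, 1.63, -0, 1.089, -0.019], TCP at [0.148, -0.607, 0.304] pointing down, gripper open.
Joint ranges: [-3, 3], [-0.9, 2.11], [0.09, 2.58], [-1.31, 4.45], [0.11, 2.69], [-2.54, 2.54]. Speed limits (rad/s): [2.39, 2.39, 3.01, 3.14, 3.14, 3.14].

INTERFACE

Orientations are given as a rotation vector (axis times angle).
In Python, from workcell import sensors, optics, workorder gives the robot as it stands. The module is installed in compiled form; this text tells all that it offers.
- The arm moves only by the tool carry_out, never from a script. Its argument "commands" is one flat list of numbers, 7 for each row, row after row: the shift along the tool's x, y, z in units of 30 mm (1.0 is 30 mm), then the turn, a rotation vector about the tool's x, y, z in units of 5 degrees (1.0 is 5 degrees), then the gripper command: -1 is fully open, 1 is shut, values between are in proportion. A call has 1 to 10 rows; each row shifts and turns the commanded pose from where the row before left it, along the tool's axes as they then stand; what a row does not reach is not made up. A row lasts 1/12 s, in which the tool goes at most 41.7 mm and 7.16 degrees, less where a joint would pass 70% of its speed; a pose out of reach is approached as far as the arm can. A call is refused whole if a number of a shift passes 1 or a number of a turn 1, either way. A call with a gripper value outside its range is refused whole. The fingers move at their own pace and stop on an object; "force" is the grip in N (left out, the last holds). Time passes only in rows, so rows that do not move let the fingers close. It gives the time, the measured TCP pose, the force and the opening at its end, in the units of the state.
- sensors.observe(): the state, without advancing time (a new reading comes with each control period).
- optics.read_camera(name): name is "scene" or "top" or "wrist"; returns a dict with "color" (420x560x3 uint8, red, green, blue), "camera_matrix" (3x3 intrinsics, pixels), "k1" (the pictures are not rectified: a ray, as slopes to the right and down, at radius r is drawn at 1 + k1 r^2 times it, then the intrinsics apply), "eye" and "orientation" of the camera in the world; the wrist camera has in their place "tool_from_camera" (4x4, takes a point from camera to tool coordinates, whose origin is the TCP and whose axes are the tool frame's). Camera axes: x right, y up, looking along -z (the intrinsics and any distortion apply to the point x, -y, -z); pixel columns grow to the right and rows downward; lengths in m; the calibration is good to about 2 mm. A picture is of the moment at which its call begins: read the wrist's pose just before it. There is no depth.
- workorder.sign_off(): hands the job in, once; it reports no verdict.
The state is a dict: "clock": time; "joint_positions": joint angles; "qd": joint speeds; "joint_torque": joint torques, N m; "ee_pos": TCP position; "orientation": TCP orientation; "force": force on the tool from outside, world axes, zero at the start; "wrist_torque": the same for the moment, N m; "grip_width": finger opening in m.
Only numpy, scipy, OpenCV 4.12 (cv2) and the standard library are available. Lean on these libraries where they do the work, as an engineer would, in place of code of your own. Each camera call takes 0.05 s, during which the arm holds its last target.

## Working session

There is one attempt and no reset: what is moved stays moved. The work goes in short steps, Python scripts to look and compute and a tool call to move; the robot and the scene stay as the last step left them, time stands still between calls to the robot, and variables do not carry over. Pictures are saved under pics/ and viewed, and the job is handed in when it is done.

Besides the shell and the picture viewer there is one more tool, called after "Emit:" as name(argument=value, ...), one argument or row to a line, values as JSON. carry_out: Moves the arm, as the interface text tells. Its arguments: {"type":"object","properties":{"commands":{"type":"array","items":{"type":"number"}},"force":{"type":"number"}},"required":["commands"]}

```bash
mkdir -p pics
python3 - <<'E'
from workcell import sensors, optics
import cv2
s=sensors.observe(); print(s)
for n in ("scene","top","wrist"):
    d=optics.read_camera(n); cv2.imwrite(f"pics/{n}0.png",d["color"][:,:,::-1])
    print(n,{k:v for k,v in d.items() if k!="color"})
E
```

```text
{'clock': 0.0, 'joint_positions': array([-1.35103491e+00,  4.23813612e-01,  1.63069726e+00, -2.89633781e-05,
        1.08862213e+00, -1.90103358e-02]), 'qd': array([1.10731448e-03, 1.36219358e-03, 1.50343504e-03, 1.12214465e-04,
       1.81369322e-05, 8.69548558e-04]), 'joint_torque': array([-1.30571258e-03, -5.57395005e+01, -2.81745315e+01, -2.11077604e-04,
        7.32394328e-03, -2.19834595e-05]), 'ee_pos': array([ 0.14773472, -0.6068323 ,  0.30315976]), 'orientation': array([-1.31175028,  1.03237328, -1.03035498]), 'force': array([ 0.2549253 , -0.35747491,  0.17306809]), 'wrist_torque': array([-0.01183292,  0.01592947, -0.02118969]), 'grip_width': 0.08561588795639387}
scene {'camera_matrix': array([[410.0490326 ,   0.        , 286.17656577],
       [  0.        , 410.0490326 , 206.49910156],
       [  0.        ,   0.        ,   1.        ]]), 'k1': 0.04312244496566648, 'eye': array([0.11852315, 0.61115564, 0.88729547]), 'orientation': array([ 0.25677703, -0.9623318 , -2.40782784])}
top {'camera_matrix': array([[413.83095492,   0.        , 275.28629453],
       [  0.        , 413.83095492, 208.8087396 ],
       [  0.        ,   0.        ,   1.        ]]), 'k1': -0.11935061969804227, 'eye': array([ 0.34600098, -0.01976934,  0.97528553]), 'orientation': array([ 0.14250938, -0.1519403 , -1.57850554])}
wrist {'camera_matrix': array([[305.06387381,   0.        , 283.3931317 ],
       [  0.        , 305.06387381, 208.26481825],
       [  0.        ,   0.        ,   1.        ]]), 'k1': 0.018545978539714163, 'tool_from_camera': array([[ 9.99999830e-01, -2.31655187e-05, -5.82801769e-04,
         3.65293115e-04],
       [-5.55209062e-04,  2.68349650e-01, -9.63321419e-01,
        -6.99582013e-02],
       [ 1.78710491e-04,  9.63321579e-01,  2.68349592e-01,
         6.78553628e-02],
       [ 0.00000000e+00,  0.00000000e+00,  0.00000000e+00,
         1.00000000e+00]])}
```

View pics/top0.png

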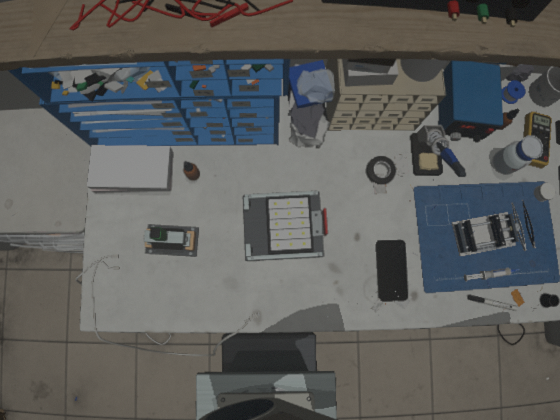

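View pics/scene0.png

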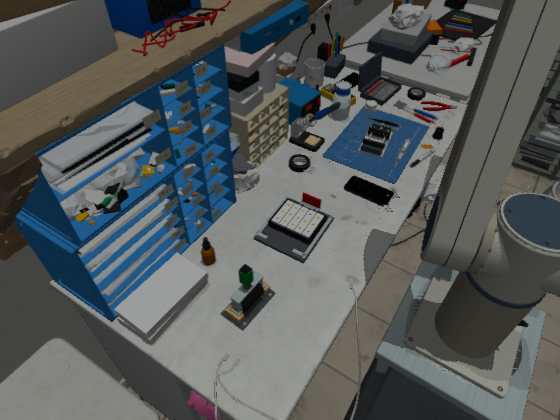

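View pics/wrist0.png

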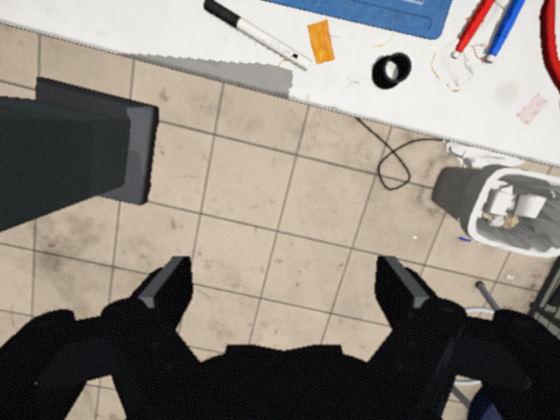

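```bash
python3 -c "
from scipy.spatial.transform import Rotation as R
print(R.from_rotvec([-1.31175028,  1.03237328, -1.03035498]).as_matrix().round(3))"
```

```text
[[ 0.237 -0.     0.972]
 [-0.972  0.001  0.237]
 [-0.002 -1.     0.   ]]
```

```bash
cat > h.py <<'E'
import numpy as np, cv2
from scipy.spatial.transform import Rotation as R
from workcell import sensors, optics
def cam(n):
    s=sensors.observe(); d=optics.read_camera(n)
    if n=="wrist":
        T=np.eye(4);T[:3,:3]=R.from_rotvec(s["orientation"]).as_matrix();T[:3,3]=s["ee_pos"]
        M=T@d["tool_from_camera"]; d["Rm"]=M[:3,:3]; d["eye"]=M[:3,3]
    else: d["Rm"]=R.from_rotvec(d["orientation"]).as_matrix()
    return d
def unproj(d,uv,z):
    uv=np.atleast_2d(np.array(uv,float)).reshape(-1,1,2)
    s=cv2.undistortPoints(uv,d["camera_matrix"],np.array([d["k1"],0,0,0,0.]))[:,0]
    r=np.c_[s[:,0],-s[:,1],-np.ones(len(s))]@d["Rm"].T
    t=(np.atleast_1d(z)-d["eye"][2])/r[:,2]
    return d["eye"]+r*t[:,None]
def proj(d,P):
    p=(np.atleast_2d(P)-d["eye"])@d["Rm"]
    s=np.c_[p[:,0]/-p[:,2],-p[:,1]/-p[:,2]]
    s=s*(1+d["k1"]*(s**2).sum(1))[:,None]
    K=d["camera_matrix"]; return s*[K[0,0],K[1,1]]+[K[0,2],K[1,2]]
def crop(img,x0,y0,w,h,f,name):
    c=cv2.resize(np.ascontiguousarray(img[y0:y0+h,x0:x0+w,::-1]),None,fx=f,fy=f,interpolation=cv2.INTER_CUBIC); cv2.imwrite("pics/"+name,c)
E
python3 - <<'E'
from h import *
d=cam("top"); crop(d["color"],230,175,110,100,7,"t1.png"); crop(d["color"],130,210,80,60,9,"t2.png")
d=cam("scene"); crop(d["color"],210,180,140,160,3.7,"s1.png")
E
```

```text
(no output)
```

View pics/t1.png

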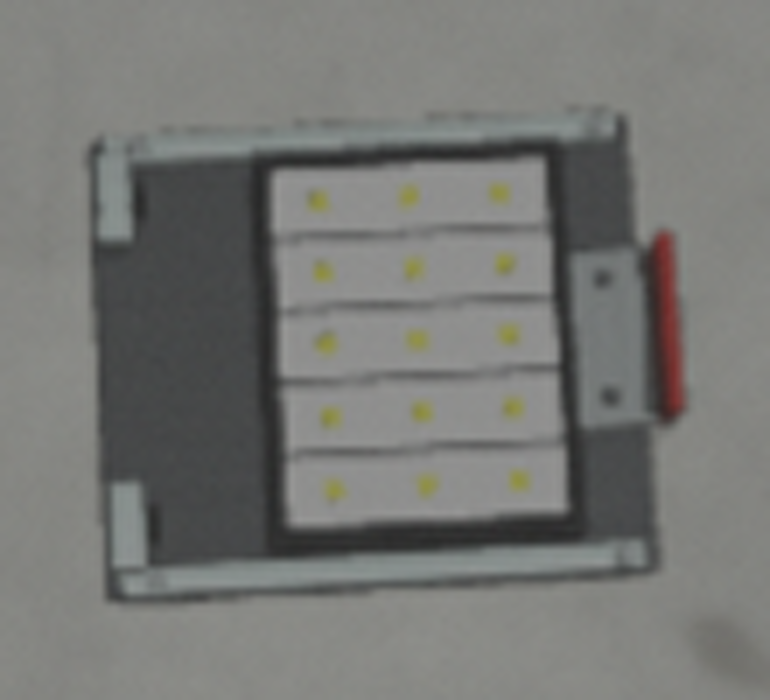

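View pics/t2.png

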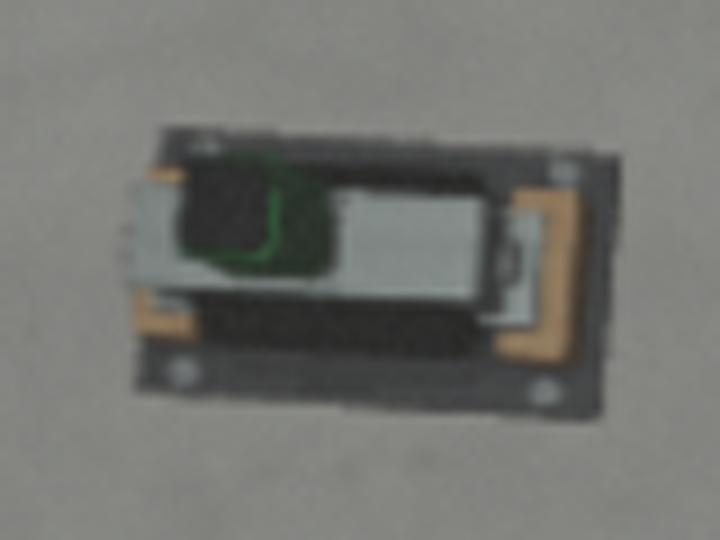

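View pics/s1.png

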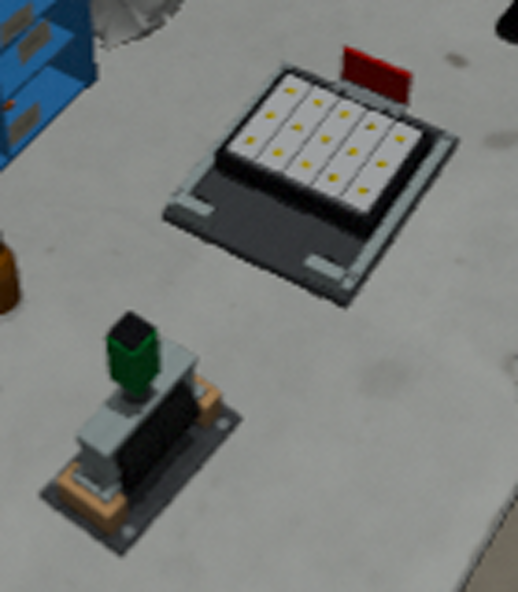

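Run:
```python
from h import *
d=cam("top")
def U(pts,x0,y0,f,z): 
    p=(np.array(pts,float)+.5)/f-.5+[x0,y0]; return unproj(d,p,z)
def show(n,P):
    c=P.mean(0); print(n,P.round(4)[:,:2].tolist(),"c",c.round(4))
    if len(P)==4:
        e=lambda a,b:(np.degrees(np.arctan2(*(b-a)[[1,0]])).round(2),np.linalg.norm((b-a)[:2]).round(4))
        print(e(P[0],P[1]),e(P[3],P[2]),e(P[3],P[0]),e(P[2],P[1]))
show("bed",U([(92,145),(620,115),(657,570),(110,600)],230,175,7,.010))
show("panel",U([(268,170),(547,155),(570,513),(285,530)],230,175,7,.034))
show("tab",U([(665,232),(683,413)],230,175,7,.048))
show("rest",U([(160,128),(620,155),(600,418),(137,390)],130,210,9,.006))
show("cap",U([(183,168),(268,163),(272,250),(180,255)],130,210,9,.148))
show("crown",U([(128,180),(482,192),(474,300),(125,283)],130,210,9,.078))
```

```text
bed [[0.5626, 0.0506], [0.571, -0.1301], [0.4154, -0.1376], [0.4079, 0.0445]] c [ 0.4892 -0.0431  0.01  ]
(np.float64(-87.35), np.float64(0.181)) (np.float64(-87.64), np.float64(0.1823)) (np.float64(2.25), np.float64(0.1549)) (np.float64(2.74), np.float64(0.1558))
panel [[0.548, -0.0097], [0.552, -0.1026], [0.4326, -0.1068], [0.4284, -0.014]] c [ 0.4902 -0.0583  0.034 ]
(np.float64(-87.54), np.float64(0.093)) (np.float64(-87.37), np.float64(0.093)) (np.float64(2.07), np.float64(0.1197)) (np.float64(2.04), np.float64(0.1194))
tab [[0.5227, -0.1393], [0.4631, -0.143]] c [ 0.4929 -0.1411  0.048 ]
rest [[0.4969, 0.2797], [0.4884, 0.1561], [0.4192, 0.1601], [0.4273, 0.2832]] c [0.4579 0.2198 0.006 ]
(np.float64(-93.92), np.float64(0.124)) (np.float64(-93.75), np.float64(0.1234)) (np.float64(-2.83), np.float64(0.0697)) (np.float64(-3.32), np.float64(0.0693))
cap [[0.4655, 0.2302], [0.4665, 0.2106], [0.4467, 0.209], [0.4457, 0.2301]] c [0.4561 0.22   0.148 ]
(np.float64(-87.18), np.float64(0.0196)) (np.float64(-87.36), np.float64(0.0211)) (np.float64(0.25), np.float64(0.0198)) (np.float64(4.67), np.float64(0.0199))
crown [[0.4728, 0.265], [0.469, 0.1768], [0.4426, 0.1781], [0.4474, 0.2647]] c [0.458  0.2211 0.078 ]
(np.float64(-92.44), np.float64(0.0883)) (np.float64(-93.17), np.float64(0.0867)) (np.float64(0.68), np.float64(0.0254)) (np.float64(-2.83), np.float64(0.0265))
```

```bash
cat >> h.py <<'E'
def Rt(yaw): # tool down, tool x at yaw deg
    return R.from_euler('z',yaw,degrees=True)*R.from_matrix(np.array([[1,0,0],[0,0,1],[0,-1,0.]]))
def plan(pos,yaw,n,s=None):
    s=s or sensors.observe()
    p=s["ee_pos"].copy(); r=R.from_rotvec(s["orientation"]); rt=Rt(yaw); pos=np.array(pos,float)
    out=[]
    for i in range(n):
        dp=r.inv().apply((pos-p)/(n-i)); dr=(r.inv()*rt).as_rotvec()/(n-i)
        row=np.r_[(dp/.030).round(2),(np.degrees(dr)/5).round(2)]
        out.append(row); p=p+r.apply(row[:3]*.03); r=r*R.from_rotvec(np.radians(row[3:]*5))
    for o in out: print(", ".join(f"{v:g}" for v in o))
    print("end",p,"max",np.abs(out).max(0))
def st():
    s=sensors.observe(); r=R.from_rotvec(s["orientation"]).as_matrix()
    print("t",round(s["clock"],2),"p",s["ee_pos"].round(4),"yaw",np.degrees(np.arctan2(r[1,0],r[0,0])).round(2),"down",r[:,1].round(3),"F",s["force"].round(2),"w",round(s["grip_width"],4))
E
python3 - <<'E'
from h import *
d=cam("top")
print("phone",unproj(d,[(378,240),(405,240),(407,300),(379,300)],.008).round(3))
print("tape",unproj(d,[(381,170)],.018).round(3))
plan((.494,-.195,.2),2.4,20)
E
```

```text
phone [[ 0.451 -0.269  0.008]
 [ 0.45  -0.334  0.008]
 [ 0.309 -0.331  0.008]
 [ 0.311 -0.264  0.008]]
tape [[ 0.62  -0.284  0.018]]
-0.53, 0.17, 0.72, -0, -0.79, -0
-0.48, 0.17, 0.76, -0, -0.79, -0
-0.43, 0.17, 0.79, -0, -0.79, -0
-0.37, 0.17, 0.82, -0, -0.79, -0
-0.31, 0.17, 0.84, -0, -0.79, -0
-0.26, 0.17, 0.86, -0, -0.79, -0
-0.2, 0.17, 0.88, -0, -0.79, -0
-0.13, 0.17, 0.89, -0, -0.79, -0
-0.07, 0.18, 0.89, -0, -0.79, -0
-0.01, 0.17, 0.9, -0, -0.78, -0
0.05, 0.18, 0.89, -0, -0.79, -0
0.11, 0.17, 0.89, -0, -0.78, -0
0.17, 0.18, 0.88, -0, -0.79, -0
0.23, 0.17, 0.87, -0, -0.78, -0
0.29, 0.18, 0.85, -0, -0.79, -0
0.35, 0.17, 0.83, -0, -0.78, -0
0.4, 0.18, 0.8, -0, -0.79, -0
0.46, 0.17, 0.77, -0, -0.78, -0
0.51, 0.18, 0.74, -0, -0.79, -0
0.55, 0.17, 0.7, -0, -0.78, -0
end [ 0.49399787 -0.19488397  0.20006403] max [0.55 0.18 0.9  0.   0.79 0.  ]
```

Emit:
carry_out(
  commands=[-0.53,0.17,0.72,0,-0.79,0,1,-0.48,0.17,0.76,0,-0.79,0,1,-0.43,0.17,0.79,0,-0.79,0,1,-0.37,0.17,0.82,0,-0.79,0,1,-0.31,0.17,0.84,0,-0.79,0,1,-0.26,0.17,0.86,0,-0.79,0,1,-0.2,0.17,0.88,0,-0.79,0,1,-0.13,0.17,0.89,0,-0.79,0,1,-0.07,0.18,0.89,0,-0.79,0,1,-0.01,0.17,0.9,0,-0.78,0,1],
  force=40,
)

```text
clock: 1.18
ee_pos: [0.3219, -0.4, 0.2525]
orientation: [-1.512, 0.501, -0.501]
force: [0.8, 0.1, 0.6]
grip_width: 0.0002
```

Emit:
carry_out(
  commands=[0.05,0.18,0.89,0,-0.79,0,1,0.11,0.17,0.89,0,-0.78,0,1,0.17,0.18,0.88,0,-0.79,0,1,0.23,0.17,0.87,0,-0.78,0,1,0.29,0.18,0.85,0,-0.79,0,1,0.35,0.17,0.83,0,-0.78,0,1,0.4,0.18,0.8,0,-0.79,0,1,0.46,0.17,0.77,0,-0.78,0,1,0.51,0.18,0.74,0,-0.79,0,1,0.55,0.17,0.7,0,-0.78,0,1],
)

```text
clock: 2.02
ee_pos: [0.4949, -0.1939, 0.2]
orientation: [-1.571, -0.036, 0.035]
force: [0.1, -0.3, 0.4]
grip_width: 0.0003
```

Run:
```python
from h import *
st()
d=cam("wrist"); crop(d["color"],0,0,560,420,1.4,"w1.png")
for n,z in (("tabtop",.048),): print(proj(d,[(.523,-.139,.048),(.463,-.143,.048)]).round(0))
```

```text
t 2.02 p [ 0.4949 -0.1939  0.2   ] yaw 2.58 down [ 0. -0. -1.] F [ 0.1  -0.31  0.36] w 0.0003
[[326. 143.]
 [242. 145.]]
```

View pics/w1.png

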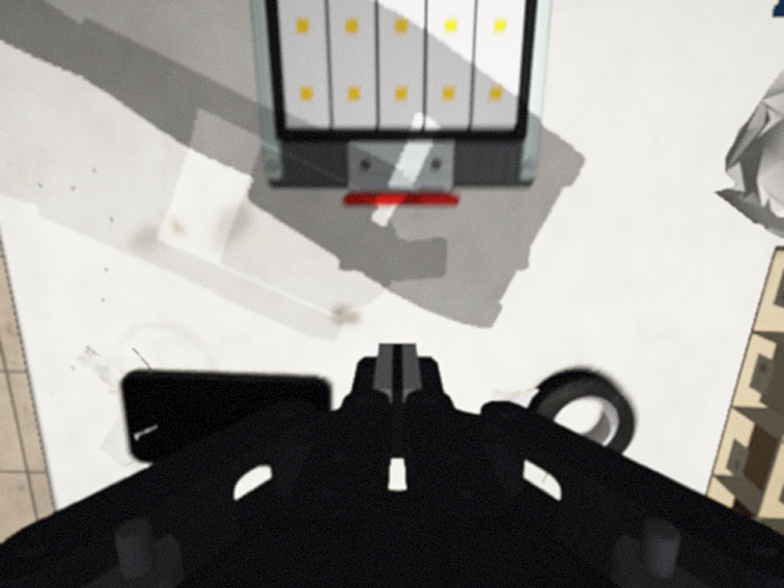

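Emit:
carry_out(
  commands=[0,0.7,0,0,0,0,1,0,0.7,0,0,0,0,1,0,0.7,0,0,0,0,1,0,0.7,0,0,0,0,1,0,0.7,0,0,0,0,1,0,0,0.4,0,0,0,1,0,0,0.4,0,0,0,1,0,0,0.3,0,0,0,1,0,0,0.3,0,0,0,1,0,0,0.3,0,0,0,1],
)

```text
clock: 2.9
ee_pos: [0.4924, -0.1433, 0.0963]
orientation: [-1.572, -0.035, 0.032]
force: [-1.2, -5.1, -0.3]
grip_width: -0.0001
```

Emit:
carry_out(
  commands=[0,0,0.25,0,0,0,1,0,0,0.25,0,0,0,1,0,0,0.2,0,0,0,1,0,0,0.1,0,0,0,1],
)

```text
clock: 3.23
ee_pos: [0.4916, -0.1195, 0.0957]
orientation: [-1.571, -0.035, 0.032]
force: [-2.3, -25.7, 6.3]
grip_width: -0.0002
```

Run:
```python
from h import *
st()
d=cam("top"); crop(d["color"],230,175,110,100,7,"t3.png")
d=cam("wrist"); crop(d["color"],0,0,560,420,1.4,"w2.png")
```

```text
t 3.23 p [ 0.4916 -0.1195  0.0957] yaw 2.42 down [ 0.002 -0.001 -1.   ] F [ -2.34 -25.74   6.29] w -0.0002
```

View pics/t3.png

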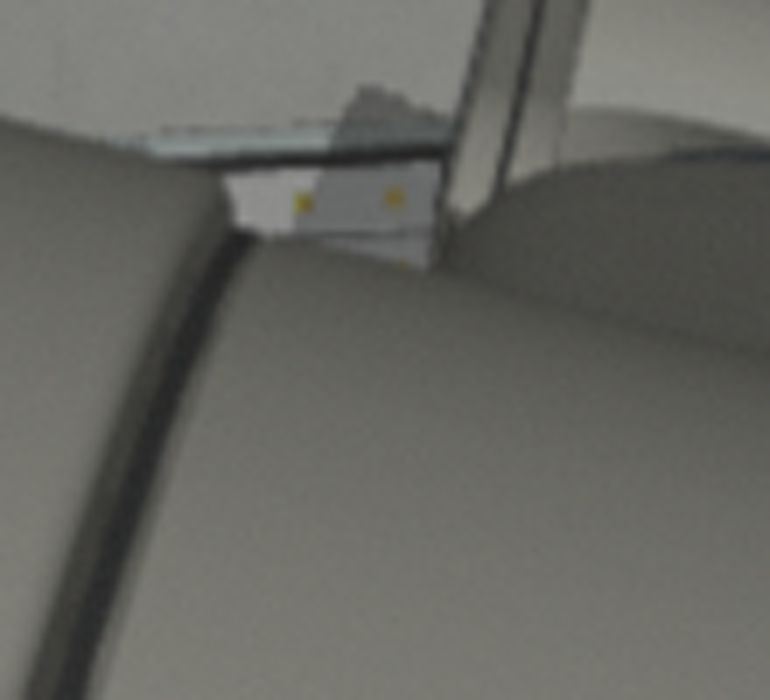

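View pics/w2.png

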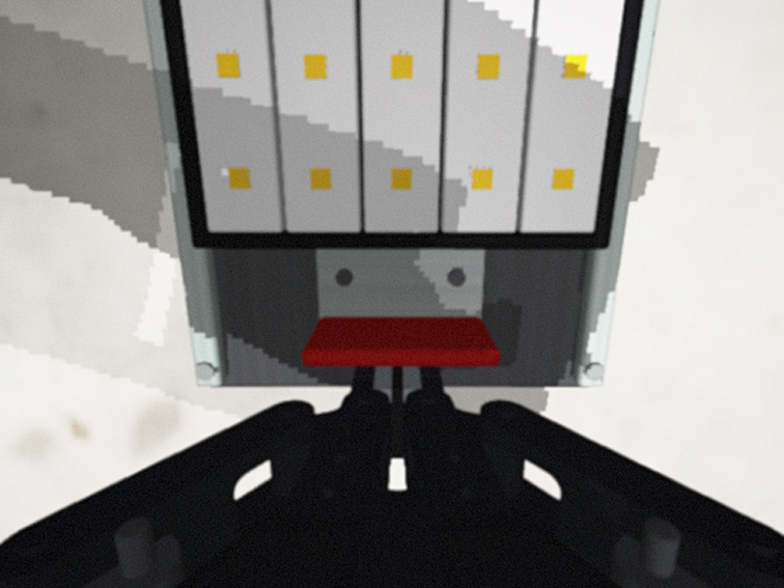

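Emit:
carry_out(
  commands=[0,0,0.1,0,0,0,1,0,0,0.1,0,0,0,1,0,0,0,0,0,0,1,0,0,0,0,0,0,1],
)

```text
clock: 3.67
ee_pos: [0.4915, -0.119, 0.0956]
orientation: [-1.577, -0.036, 0.032]
force: [-6.1, -44.9, 0.5]
grip_width: 0.0001
```

Emit:
carry_out(
  commands=[0,0,-0.3,0,0,0,1,0,0,-0.5,0,0,0,1,0,-0.6,-0.2,0,0,0,1,0,-0.9,0,0,0,0,1,0,-0.9,0,0,0,0,1,0,-0.9,0,0,0,0,1,0,-0.9,0,0,0,0,1,0,-0.9,0,0,0,0,1,0,0,0,0,0,0,1],
)

```text
clock: 4.42
ee_pos: [0.494, -0.1443, 0.2527]
orientation: [-1.572, -0.038, 0.027]
force: [1.3, -0.4, -0.0]
grip_width: -0.0001
```

Run:
```python
from h import *
st()
d=cam("wrist"); crop(d["color"],0,0,560,420,1.4,"w3.png")
d=cam("top"); crop(d["color"],230,175,110,100,7,"t4.png")
```

```text
t 4.42 p [ 0.494  -0.1443  0.2527] yaw 2.36 down [ 0.007 -0.002 -1.   ] F [ 1.26 -0.39 -0.04] w -0.0001
```

View pics/w3.png

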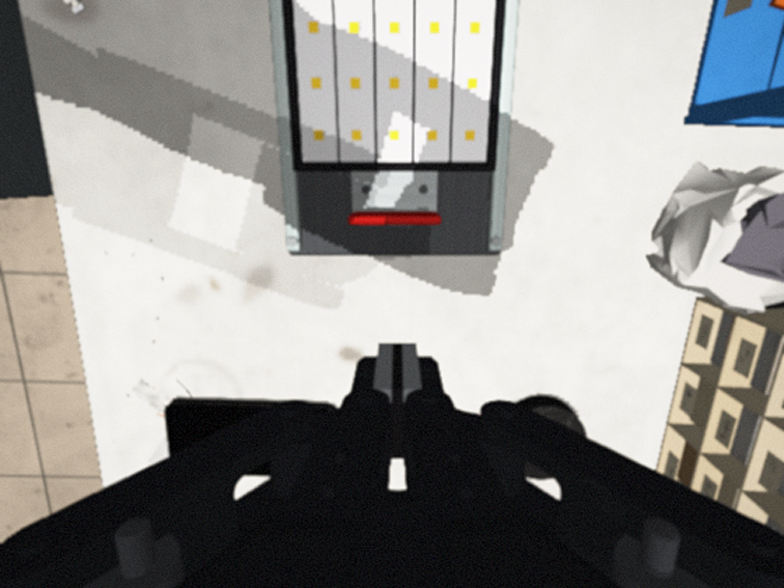

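View pics/t4.png

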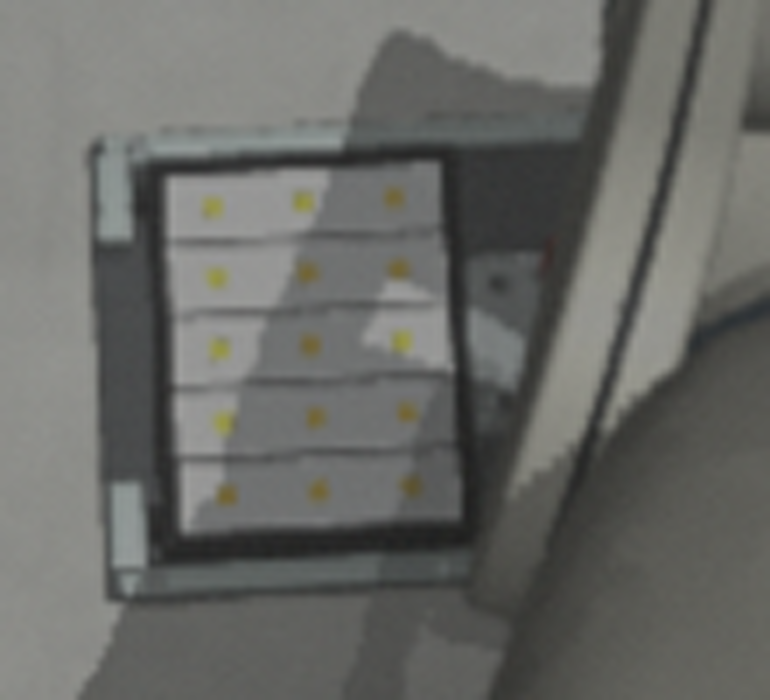

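Run:
```python
from h import *
d=cam("top")
U=lambda pts,z: unproj(d,(np.array(pts,float)+.5)/7-.5+[230,175],z)
P=U([(165,178),(443,160),(466,517),(180,534)],.034); print(P.round(4),P.mean(0))
D=U([(212,208),(303,202),(395,198),(220,349),(310,345),(402,341),(227,495),(319,490),(411,486)],.034);print(D.mean(0),D.round(4)[:,:2].tolist())
d2=cam("wrist")
W=unproj(d2,np.array([(314,27),(394,27),(474,27),(317,83),(395,83),(473,83),(319,135),(394,135),(470,135)])/1.4,.034); print(W.mean(0),W.round(4)[:,:2].tolist())
plan((.457,.2200,.27),-3.5+0,18)
```

```text
[[ 0.5457  0.0246  0.034 ]
 [ 0.5507 -0.0679  0.034 ]
 [ 0.4318 -0.0729  0.034 ]
 [ 0.4275  0.0202  0.034 ]] [ 0.48892554 -0.02401246  0.034     ]
[ 0.48899653 -0.02318527  0.034     ] [[0.5354, 0.009], [0.537, -0.0211], [0.538, -0.0517], [0.4881, 0.0067], [0.4891, -0.0229], [0.49, -0.0531], [0.44, 0.0048], [0.4413, -0.0252], [0.4422, -0.0552]]
[ 0.48503553 -0.02426502  0.034     ] [[0.4369, 0.0033], [0.4836, 0.0053], [0.5303, 0.0072], [0.4382, -0.0263], [0.4854, -0.0243], [0.5325, -0.0224], [0.4392, -0.0557], [0.4859, -0.0537], [0.5333, -0.0518]]
-0.04, -0.04, 0.68, -0, 0.07, -0
-0.04, -0.04, 0.67, -0, 0.07, -0
-0.04, -0.04, 0.67, -0, 0.06, -0
-0.05, -0.04, 0.67, -0, 0.07, -0
-0.05, -0.04, 0.68, -0, 0.06, -0
-0.05, -0.04, 0.67, -0, 0.07, -0
-0.06, -0.04, 0.67, -0, 0.06, -0
-0.06, -0.04, 0.67, -0, 0.07, -0
-0.07, -0.04, 0.67, -0, 0.06, -0
-0.07, -0.04, 0.67, -0, 0.07, -0
-0.07, -0.04, 0.67, -0, 0.06, -0
-0.08, -0.04, 0.68, -0, 0.07, -0
-0.08, -0.05, 0.67, -0, 0.06, -0
-0.09, -0.04, 0.67, -0, 0.07, -0
-0.09, -0.05, 0.67, -0, 0.06, -0.01
-0.09, -0.04, 0.68, -0, 0.07, -0
-0.1, -0.05, 0.67, -0.01, 0.06, -0.01
-0.1, -0.04, 0.68, -0, 0.07, -0
end [0.4569854  0.22014356 0.26996613] max [0.1  0.05 0.68 0.01 0.07 0.01]
```

Emit:
carry_out(
  commands=[-0.04,-0.04,0.68,0,0.07,0,-1,-0.04,-0.04,0.67,0,0.07,0,-1,-0.04,-0.04,0.67,0,0.06,0,-1,-0.05,-0.04,0.67,0,0.07,0,-1,-0.05,-0.04,0.68,0,0.06,0,-1,-0.05,-0.04,0.67,0,0.07,0,-1,-0.06,-0.04,0.67,0,0.06,0,-1,-0.06,-0.04,0.67,0,0.07,0,-1,-0.07,-0.04,0.67,0,0.06,0,-1,-0.07,-0.04,0.67,0,0.07,0,-1],
)

```text
clock: 5.45
ee_pos: [0.4718, 0.0583, 0.2585]
orientation: [-1.571, 0.016, -0.01]
force: [-0.4, 0.1, -0.1]
grip_width: 0.0855
```

Emit:
carry_out(
  commands=[-0.1,-0.04,0.67,0,0.09,0,-1,-0.1,-0.04,0.68,0,0.09,0,-1,-0.1,-0.05,0.67,0,0.09,0,-1,-0.1,-0.04,0.67,0,0.09,0,-1,-0.1,-0.05,0.67,0,0.09,0,-1,-0.1,-0.04,0.4,0,0.09,0,-1,0,0,0,0,0,0,-1],
)

```text
clock: 6.03
ee_pos: [0.4578, 0.1724, 0.2665]
orientation: [-1.571, 0.05, -0.046]
force: [-0.3, 0.3, -1.0]
grip_width: 0.0854
```

Run:
```python
from h import *
st()
d=cam("wrist"); crop(d["color"],0,0,560,420,1.4,"w4.png")
d=cam("top"); crop(d["color"],230,175,110,100,7,"t5.png")
```

```text
t 6.03 p [0.4578 0.1724 0.2665] yaw -3.51 down [-0.003 -0.    -1.   ] F [-0.34  0.31 -1.02] w 0.0854
```

View pics/w4.png

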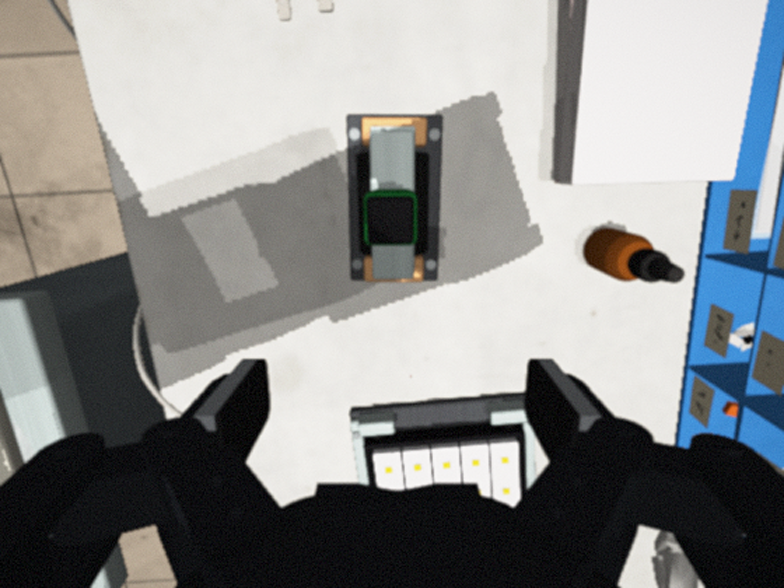

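View pics/t5.png

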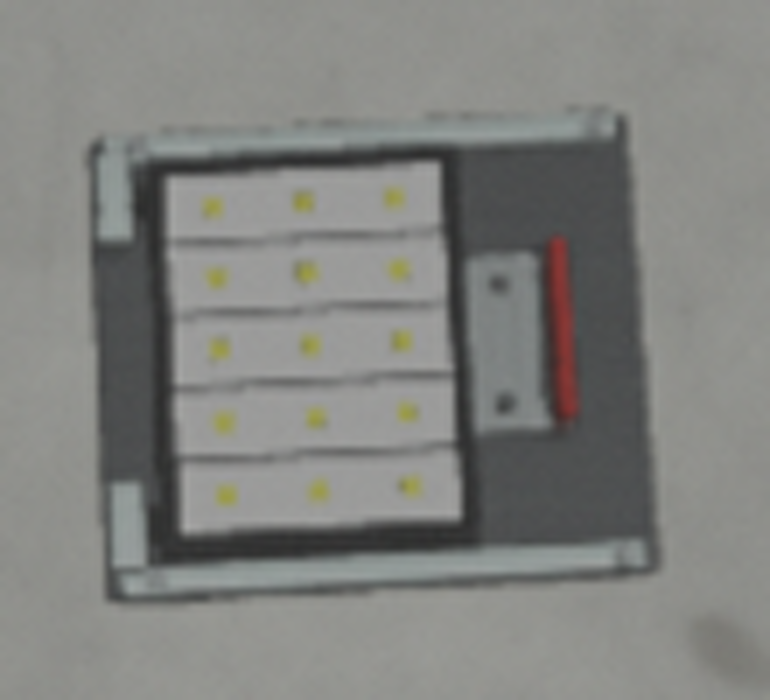

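Run:
```python
from h import *
d=cam("wrist"); s=sensors.observe()
U=lambda pts,z: unproj(d,(np.array(pts,float)+.5)/1.4-.5,z)
G=U([(364.5,193),(417.5,193),(417,245),(366,245)],.144); print("green",G.round(4)[:,:2].tolist(),G.mean(0))
Rr=U([(347,115),(441,115),(437,281),(350,281)],.006); print("rest",Rr.round(4)[:,:2].tolist(),Rr.mean(0))
print(np.degrees(np.arctan2(*(Rr[0]-Rr[3])[:2][::-1])),np.degrees(np.arctan2(*(Rr[1]-Rr[2])[:2][::-1])))
```

```text
green [[0.4473, 0.2301], [0.4705, 0.2286], [0.4692, 0.2057], [0.4461, 0.2071]] [0.4582598  0.21787586 0.144     ]
rest [[0.4281, 0.2796], [0.4955, 0.2754], [0.4883, 0.1528], [0.419, 0.157]] [0.45770783 0.21620155 0.006     ]
85.73967432429755 86.62532730302456
```

Emit:
carry_out(
  commands=[-0.03,0,0.51,0,0,0,-1,-0.03,0,0.51,0,0,0,-1,-0.03,0,0.51,0,0,0,-1,0,0.6,0,0,0,0,-1,0,0.6,0,0,0,0,-1,0,0.6,0,0,0,0,-1,0,0.6,0,0,0,0,-1,0,0.4,0,0,0,0,-1,0,0.25,0,0,0,0,-1,0,0,0,0,0,0,-1],
)

```text
clock: 7.02
ee_pos: [0.4582, 0.2155, 0.1747]
orientation: [-1.572, 0.053, -0.048]
force: [0.1, -1.5, 0.0]
grip_width: 0.0856
```

Run:
```python
from h import *
st()
d=cam("wrist"); crop(d["color"],0,0,560,420,1.4,"w5.png")
```

```text
t 7.02 p [0.4582 0.2155 0.1747] yaw -3.68 down [-0.003 -0.002 -1.   ] F [ 0.12 -1.46  0.03] w 0.0856
```

View pics/w5.png

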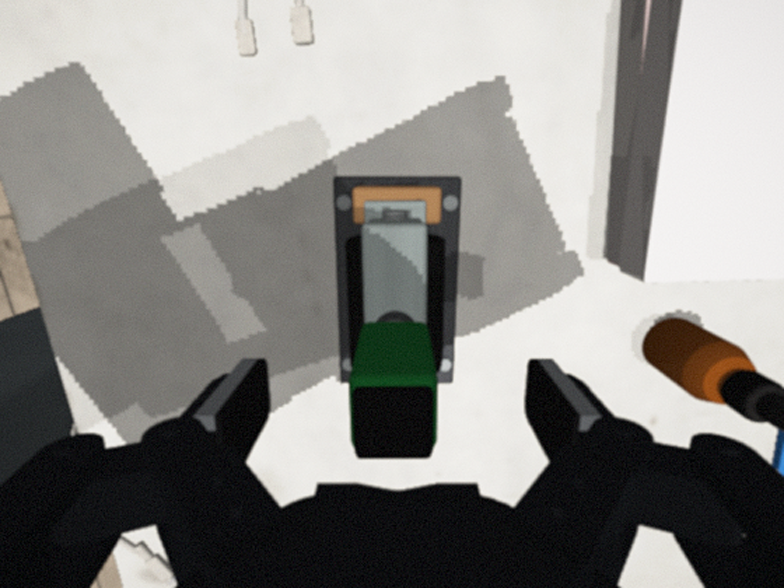

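Run:
```python
from h import *
d=cam("wrist")
U=lambda pts,z: unproj(d,(np.array(pts,float)+.5)/1.4-.5,z)
G=U([(356,388),(436,388),(433,457),(356,457)],.148); print(G.round(4)[:,:2].tolist(),G.mean(0))
G=U([(350,390),(437,390)],.144); print(G.round(4)[:,:2].tolist(),G.mean(0))
```

```text
[[0.4496, 0.2313], [0.4698, 0.2301], [0.4682, 0.2099], [0.4478, 0.2112]] [0.458843   0.22061277 0.148     ]
[[0.4474, 0.2287], [0.4703, 0.2273]] [0.45883609 0.2279951  0.144     ]
```

Emit:
carry_out(
  commands=[0,0,0.14,0,0,0,-1,0,0,0,0,0,0,-1,0,0,0,0,0,0,1,0,0,0,0,0,0,1,0,0,0,0,0,0,1,0,0,0,0,0,0,1,0,0,0,0,0,0,1,0,0,0,0,0,0,1],
  force=80,
)

```text
clock: 7.78
ee_pos: [0.4591, 0.2209, 0.1766]
orientation: [-1.57, 0.05, -0.05]
force: [-1.1, -0.2, 2.1]
grip_width: 0.0232
```

Run:
```python
from h import *
st()
d=cam("wrist"); crop(d["color"],0,0,560,420,1.4,"w6.png")
```

```text
t 7.78 p [0.4591 0.2209 0.1766] yaw -3.62 down [-0.  0. -1.] F [-1.13 -0.23  2.14] w 0.0232
```

View pics/w6.png

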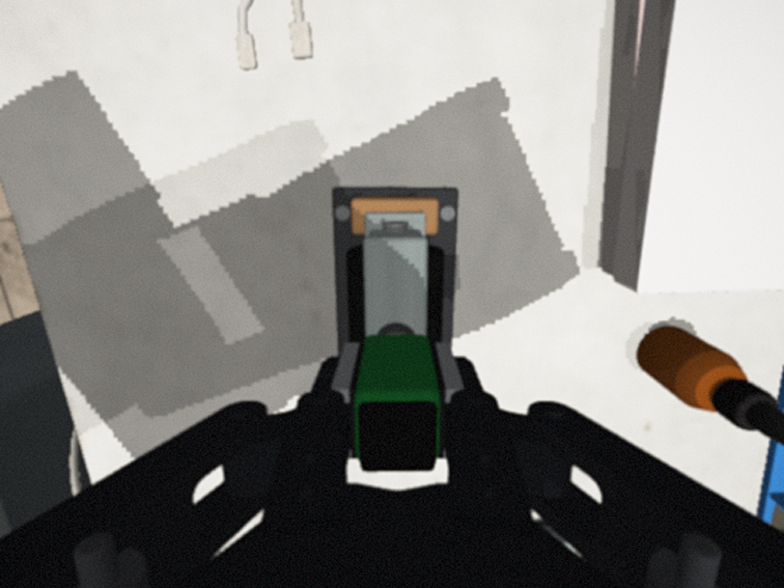

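Emit:
carry_out(
  commands=[0,-0.2,0,0,0,0,1,0,-0.6,0,0,0,0,1,0,-0.7,0,0,0,0,1,0,-0.7,0,0,0,0,1,0,-0.6,0,0,0,0,1,0,0,0,0,0,0,1,0,0,0,0,0,0,1],
  force=100,
)

```text
clock: 8.42
ee_pos: [0.4594, 0.2209, 0.2609]
orientation: [-1.569, 0.048, -0.051]
force: [-0.7, -0.2, -4.6]
grip_width: 0.023
```

Run:
```python
from h import *
st()
plan((.4375,-.0261,.26),2.4,12)
d=cam("wrist"); crop(d["color"],0,0,560,420,1.4,"w7.png")
```

```text
t 8.42 p [0.4594 0.2209 0.2609] yaw -3.62 down [ 0.002  0.001 -1.   ] F [-0.7  -0.21 -4.62] w 0.023
-0.02, 0, -0.69, -0, -0.1, 0
-0.02, 0, -0.69, -0, -0.1, 0
-0.03, 0, -0.69, -0, -0.1, 0
-0.04, 0, -0.69, -0, -0.1, 0
-0.04, 0, -0.69, -0, -0.1, 0
-0.05, 0, -0.69, -0, -0.1, 0
-0.05, 0, -0.68, -0, -0.1, 0
-0.06, 0, -0.69, -0, -0.1, 0
-0.06, 0.01, -0.68, -0, -0.1, 0
-0.07, 0, -0.68, -0, -0.1, 0.01
-0.08, 0.01, -0.69, -0, -0.1, 0
-0.08, 0, -0.68, -0.01, -0.1, 0.01
end [ 0.43761467 -0.02610974  0.26008043] max [0.08 0.01 0.69 0.01 0.1  0.01]
```

View pics/w7.png

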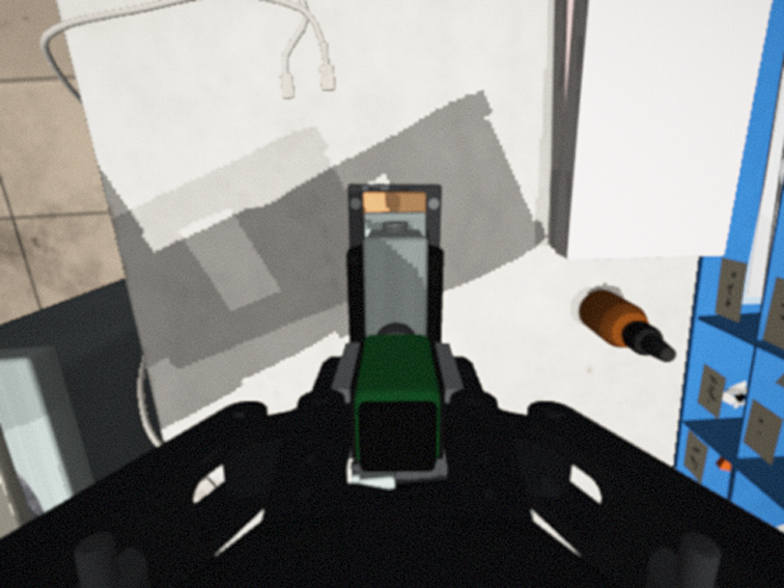

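Roller held; weight shows (−4.6 N). Moving over the near end.

Emit:
carry_out(
  commands=[-0.02,0,-0.4,0,-0.12,0,1,-0.03,0,-0.7,0,-0.12,0,1,-0.03,0,-0.7,0,-0.12,0,1,-0.04,0,-0.7,0,-0.12,0,1,-0.05,0,-0.7,0,-0.12,0,1,-0.05,0,-0.7,0,-0.12,0,1,-0.05,0,-0.7,0,-0.12,0,1,-0.06,0,-0.7,0,-0.12,0,1,-0.06,0,-0.7,0,-0.12,0,1,-0.07,0,-0.7,0,-0.12,0.01,1],
)

```text
clock: 9.3
ee_pos: [0.4414, 0.019, 0.2588]
orientation: [-1.571, -0.03, 0.036]
force: [0.7, 0.4, -3.9]
grip_width: 0.0227
```

Emit:
carry_out(
  commands=[-0.07,0,-0.7,0,0,0,1,-0.08,0,-0.5,0,0,0.01,1,0,0.5,0,0,0,0,1,0,0.5,0,0,0,0,1,0,0.3,0,0,0,0,1,0,0,0,0,0,0,1,0,0,0,0,0,0,1],
)

```text
clock: 9.88
ee_pos: [0.4389, -0.0159, 0.2204]
orientation: [-1.57, -0.029, 0.037]
force: [-0.6, -0.5, -3.3]
grip_width: 0.0232
```

Run:
```python
from h import *
st()
d=cam("wrist"); crop(d["color"],0,0,560,420,1.4,"w8.png")
d=cam("scene"); crop(d["color"],210,130,170,130,4,"s8.png")
d=cam("top"); crop(d["color"],230,175,110,100,7,"t8.png")
```

```text
t 9.88 p [ 0.4389 -0.0159  0.2204] yaw 2.4 down [-0.005  0.    -1.   ] F [-0.56 -0.48 -3.26] w 0.0232
```

View pics/w8.png

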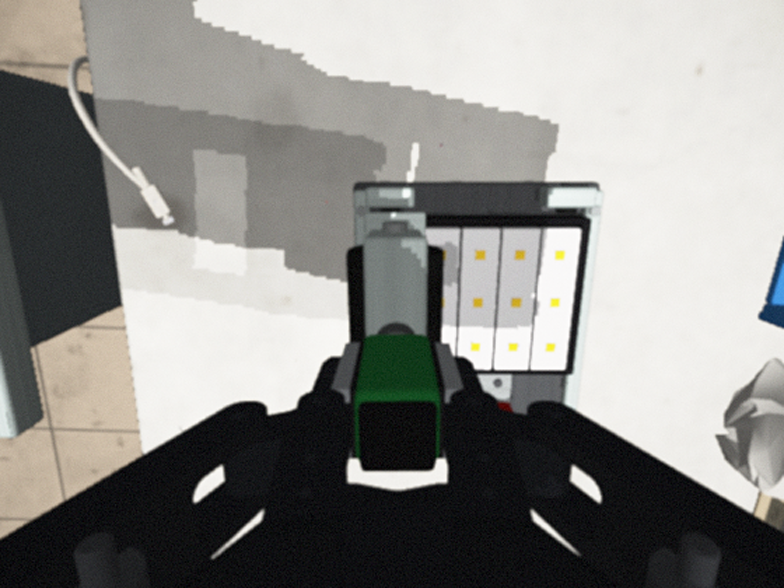

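View pics/s8.png

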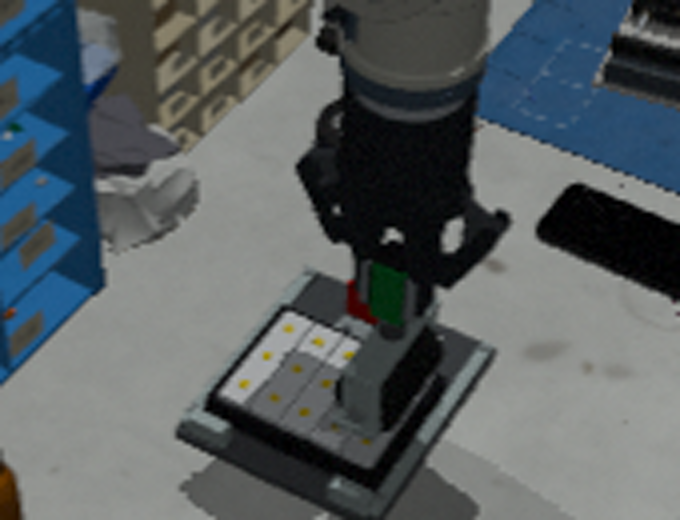

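Run:
```python
from h import *
d=cam("wrist")
U=lambda pts,z: unproj(d,(np.array(pts,float)+.5)/1.4-.5,z)
G=U([(560,254),(554,302),(550,347),(480,254),(477,302),(475,347)],.034); print(G.round(4)[:,:2].tolist(),G[:3].mean(0),G[3:].mean(0))
```

```text
[[0.5381, 0.0078], [0.5388, -0.0227], [0.5405, -0.0531], [0.4896, 0.0058], [0.4906, -0.0248], [0.4921, -0.0553]] [ 0.53914793 -0.02266238  0.034     ] [ 0.49076202 -0.02475774  0.034     ]
```

Emit:
carry_out(
  commands=[0,0,-0.34,0,0,0,1,0,0.35,0,0,0,0,1,0,0.35,0,0,0,0,1,0,0.1,0,0,0,0,1,0,0.1,0,0,0,0,1,0,0.1,0,0,0,0,1,0,0.1,0,0,0,0,1,0,0,0,0,0,0,1],
)

```text
clock: 10.75
ee_pos: [0.4406, -0.0265, 0.1888]
orientation: [-1.571, -0.033, 0.033]
force: [0.7, -0.6, 3.6]
grip_width: 0.0228
```

Run:
```python
from h import *
st()
d=cam("wrist"); crop(d["color"],0,0,560,420,1.4,"w9.png")
d=cam("scene"); crop(d["color"],210,130,170,130,4,"s9.png")
```

```text
t 10.75 p [ 0.4406 -0.0265  0.1888] yaw 2.39 down [-0. -0. -1.] F [ 0.71 -0.59  3.62] w 0.0228
```

View pics/w9.png

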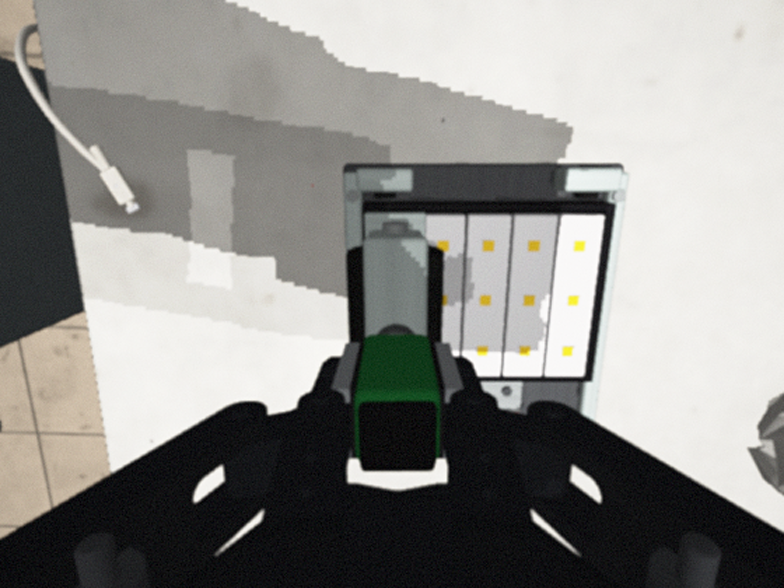

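View pics/s9.png

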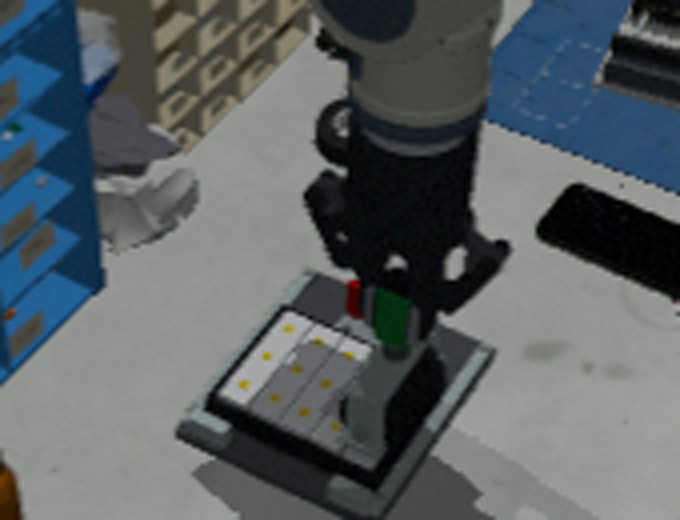

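Emit:
carry_out(
  commands=[0,0.08,0,0,0,0,1,0,0.08,0,0,0,0,1,0,0,0,0,0,0,1,0,0,0,0,0,0,1,0,0,0,0,0,0,1],
)

```text
clock: 11.27
ee_pos: [0.4406, -0.0264, 0.1843]
orientation: [-1.571, -0.033, 0.033]
force: [-0.2, -1.6, 7.4]
grip_width: 0.0228
```

Run:
```python
from h import *
st()
```

```text
t 11.27 p [ 0.4406 -0.0264  0.1843] yaw 2.39 down [ 0. -0. -1.] F [-0.22 -1.57  7.44] w 0.0228
```

Emit:
carry_out(
  commands=[0.1,0,0,0,0,0,1,0.2,0,0,0,0,0,1,0.2,0,0,0,0,0,1,0.2,0,0,0,0,0,1,0.2,0,0,0,0,0,1,0.2,0,0,0,0,0,1,0,0,0,0,0,0,1],
)

```text
clock: 11.85
ee_pos: [0.4745, -0.0249, 0.1843]
orientation: [-1.571, -0.033, 0.032]
force: [-0.8, -1.0, 8.1]
grip_width: 0.023
```

Run:
```python
from h import *
st()
d=cam("wrist"); crop(d["color"],0,0,560,420,1.4,"w10.png")
d=cam("top"); crop(d["color"],230,175,110,100,7,"t10.png")
d=cam("scene"); crop(d["color"],230,170,110,90,7,"s10.png")
```

```text
t 11.85 p [ 0.4745 -0.0249  0.1843] yaw 2.39 down [ 0.001 -0.    -1.   ] F [-0.85 -1.01  8.06] w 0.023
```

View pics/w10.png

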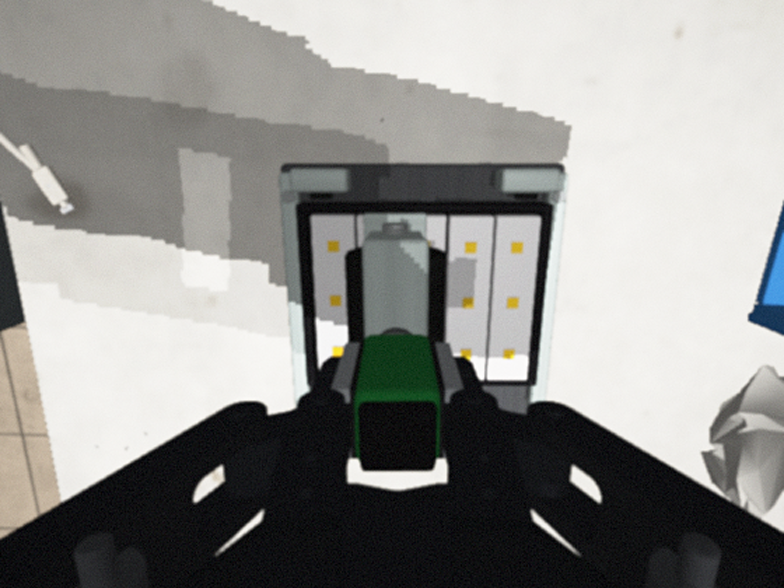

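View pics/s10.png

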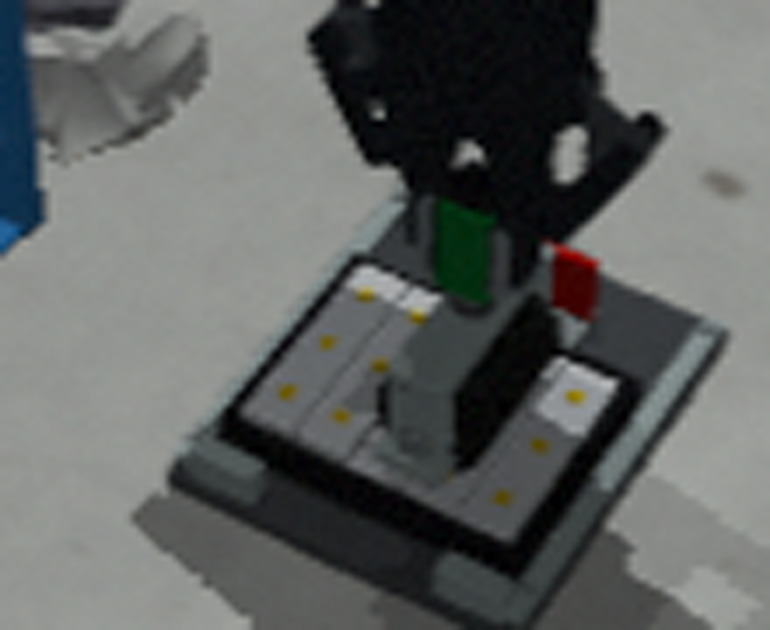

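Emit:
carry_out(
  commands=[0.15,0,0,0,0,0,1,0.2,0,0,0,0,0,1,0.2,0,0,0,0,0,1,0.2,0,0,0,0,0,1,0.2,0,0,0,0,0,1,0.2,0,0,0,0,0,1,0,0,0,0,0,0,1],
)

```text
clock: 12.58
ee_pos: [0.5094, -0.0234, 0.1845]
orientation: [-1.571, -0.034, 0.031]
force: [1.2, 0.4, 8.0]
grip_width: 0.0232
```

Emit:
carry_out(
  commands=[0.15,0,0,0,0,0,1,0.2,0,0,0,0,0,1,0.2,0,0,0,0,0,1,0.2,0,0,0,0,0,1,0.2,0,0,0,0,0,1,0.2,0,0,0,0,0,1,0,0,0,0,0,0,1,0,0,0,0,0,0,1],
)

```text
clock: 13.25
ee_pos: [0.5432, -0.0219, 0.1844]
orientation: [-1.57, -0.034, 0.032]
force: [0.0, 0.4, 6.8]
grip_width: 0.0229
```

Run:
```python
from h import *
st()
d=cam("wrist"); crop(d["color"],0,0,560,420,1.4,"w11.png")
d=cam("scene"); crop(d["color"],230,170,110,90,7,"s11.png")
```

```text
t 13.25 p [ 0.5432 -0.0219  0.1844] yaw 2.39 down [ 0.001  0.    -1.   ] F [0.05 0.44 6.79] w 0.0229
```

View pics/w11.png

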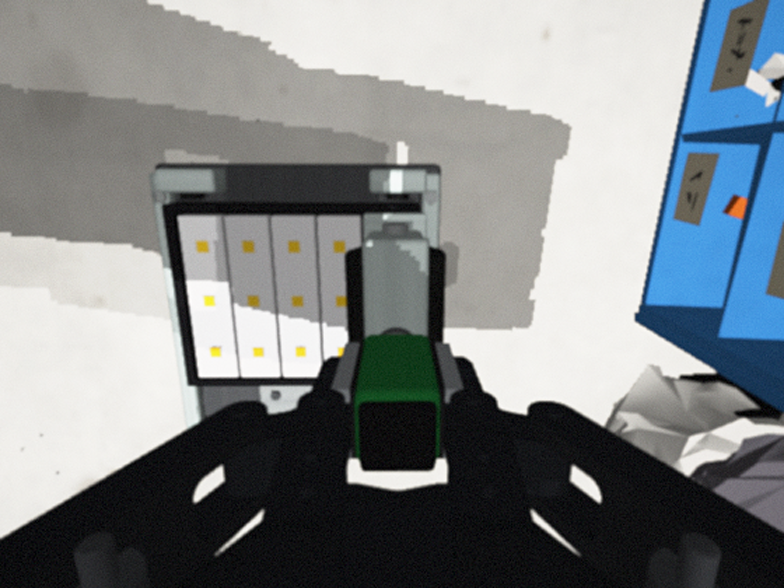

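View pics/s11.png

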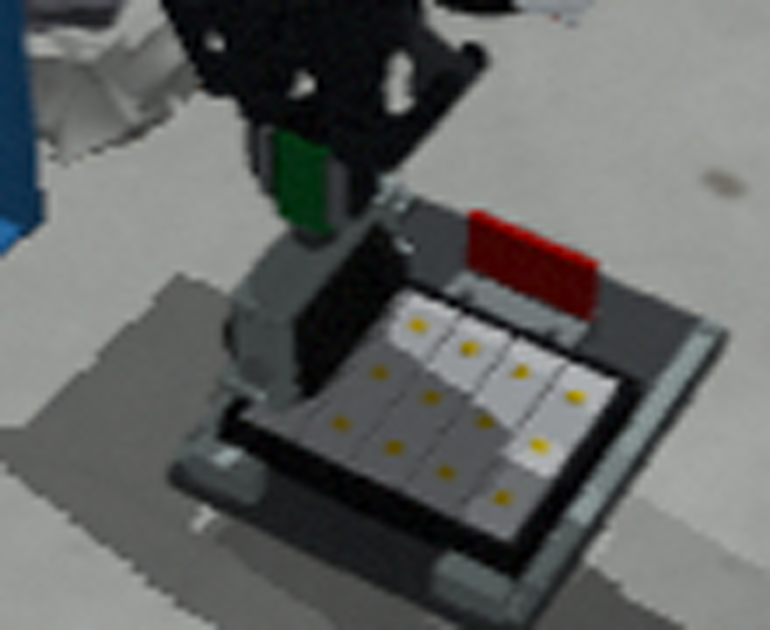

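Emit:
carry_out(
  commands=[-0.15,0,0,0,0,0,1,-0.2,0,0,0,0,0,1,-0.2,0,0,0,0,0,1,-0.2,0,0,0,0,0,1,-0.2,0,0,0,0,0,1,-0.2,0,0,0,0,0,1,0,0,0,0,0,0,1],
)

```text
clock: 13.93
ee_pos: [0.5069, -0.0234, 0.1842]
orientation: [-1.571, -0.032, 0.033]
force: [-0.5, -0.6, 7.2]
grip_width: 0.023
```

Run:
```python
from h import *
st()
d=cam("wrist"); crop(d["color"],180,130,240,150,3.3,"w12.png")
d=cam("scene"); crop(d["color"],230,170,110,90,7,"s12.png")
```

```text
t 13.93 p [ 0.5069 -0.0234  0.1842] yaw 2.39 down [-0.001 -0.    -1.   ] F [-0.45 -0.59  7.21] w 0.023
```

View pics/w12.png

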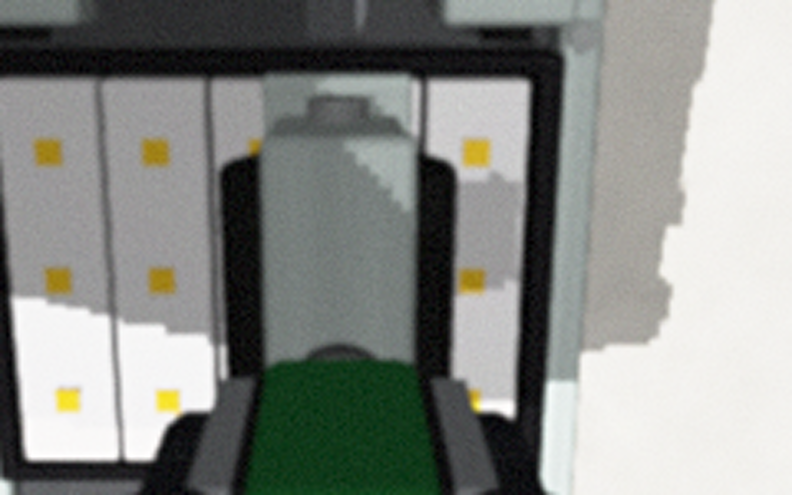

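View pics/s12.png

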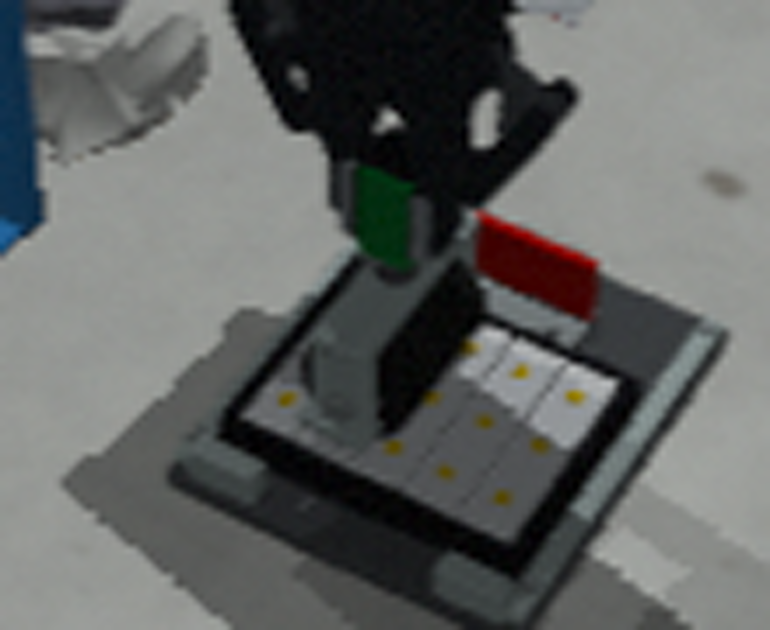

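Emit:
carry_out(
  commands=[0,-0.2,0,0,0,0,1,0,-0.5,0,0,0,0,1,0,-0.7,0,0,0,0,1,0,-0.7,0,0,0,0,1,0,-0.5,0,0,0,0,1,0,0,0,0,0,0,1],
)

```text
clock: 14.53
ee_pos: [0.5086, -0.0234, 0.264]
orientation: [-1.571, -0.035, 0.031]
force: [-0.1, 0.5, -2.7]
grip_width: 0.0231
```

Run:
```python
from h import *
st()
plan((.4591,.2209,.26),-3.62,12)
```

```text
t 14.53 p [ 0.5086 -0.0234  0.264 ] yaw 2.38 down [ 0.003 -0.    -1.   ] F [-0.12  0.53 -2.69] w 0.0231
-0.11, 0.01, 0.68, 0, 0.1, 0
-0.11, 0.01, 0.68, 0, 0.1, 0
-0.12, 0.01, 0.68, 0, 0.1, 0
-0.13, 0.01, 0.68, 0, 0.1, 0
-0.13, 0.01, 0.68, 0, 0.1, 0
-0.14, 0.01, 0.68, 0, 0.1, 0
-0.15, 0.01, 0.68, 0, 0.1, 0
-0.15, 0.01, 0.68, 0, 0.1, 0.01
-0.16, 0.01, 0.67, 0, 0.1, 0
-0.16, 0.01, 0.67, 0, 0.1, 0.01
-0.17, 0.01, 0.68, 0, 0.1, 0
-0.17, 0.02, 0.67, 0, 0.1, 0.01
end [0.45912271 0.22088912 0.25993134] max [0.17 0.02 0.68 0.   0.1  0.01]
```

Emit:
carry_out(
  commands=[-0.11,0.01,0.5,0,0.1,0,1,-0.11,0.01,0.68,0,0.1,0,1,-0.12,0.01,0.68,0,0.1,0,1,-0.13,0.01,0.68,0,0.1,0,1,-0.13,0.01,0.68,0,0.1,0,1,-0.14,0.01,0.68,0,0.1,0,1,-0.15,0.01,0.68,0,0.1,0,1,-0.15,0.01,0.68,0,0.1,0.01,1,-0.16,0.01,0.67,0,0.1,0,1,-0.16,0.01,0.67,0,0.1,0.01,1],
)

```text
clock: 15.37
ee_pos: [0.4652, 0.1752, 0.2571]
orientation: [-1.571, 0.041, -0.032]
force: [0.2, 0.7, -3.2]
grip_width: 0.0229
```

Emit:
carry_out(
  commands=[-0.17,0.01,0.68,0,0.1,0,1,-0.17,0.02,0.6,0,0.1,0.01,1,0,0,0.25,0,0,0,1,0,0,0,0,0,0,1,0,0,0,0,0,0,1],
)

```text
clock: 15.78
ee_pos: [0.4582, 0.2206, 0.2568]
orientation: [-1.571, 0.053, -0.044]
force: [0.2, 0.2, -3.4]
grip_width: 0.023
```

Run:
```python
from h import *
st()
plan((.4591,.2209,.20),-3.62,4)
d=cam("wrist"); crop(d["color"],0,0,560,420,1.4,"w13.png")
d=cam("top"); crop(d["color"],230,175,110,100,7,"t13.png")
d=cam("scene"); crop(d["color"],230,170,110,90,7,"s13.png")
```

```text
t 15.78 p [0.4582 0.2206 0.2568] yaw -3.55 down [-0.006 -0.001 -1.   ] F [ 0.18  0.18 -3.41] w 0.023
0.01, 0.47, 0, 0, 0, -0.02
0.01, 0.47, 0, 0, 0, -0.02
0.01, 0.48, 0.01, 0.01, 0.01, -0.01
0.01, 0.47, 0, 0, 0, -0.02
end [0.45923618 0.22077246 0.20010138] max [0.01 0.48 0.01 0.01 0.01 0.02]
```

View pics/w13.png

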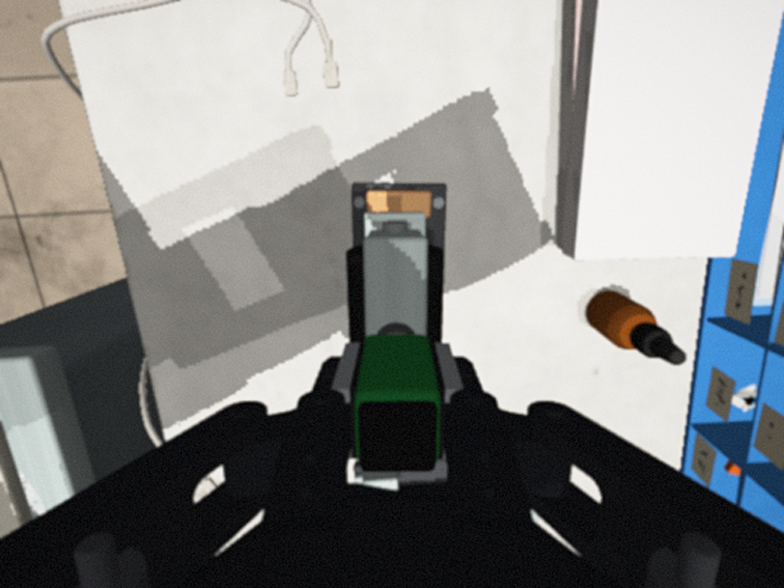

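View pics/t13.png

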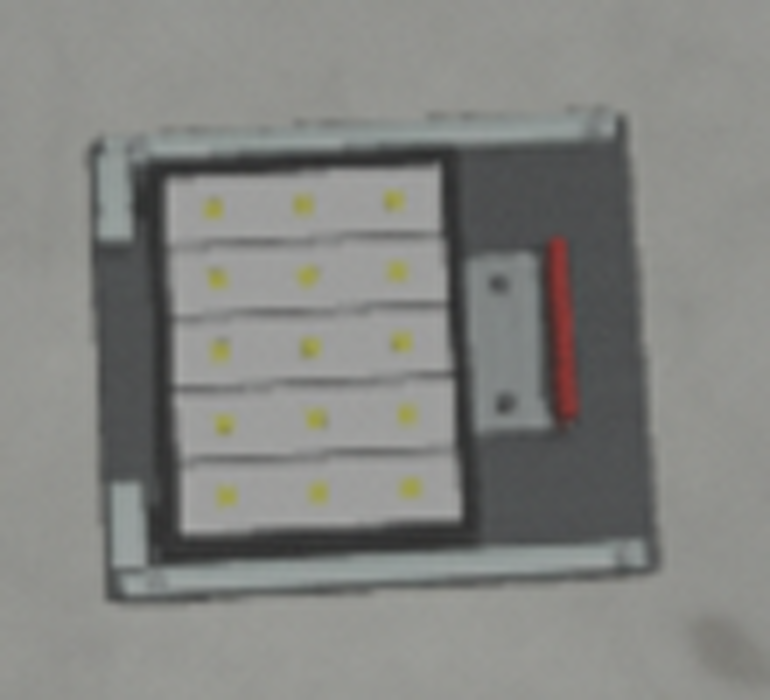

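View pics/s13.png

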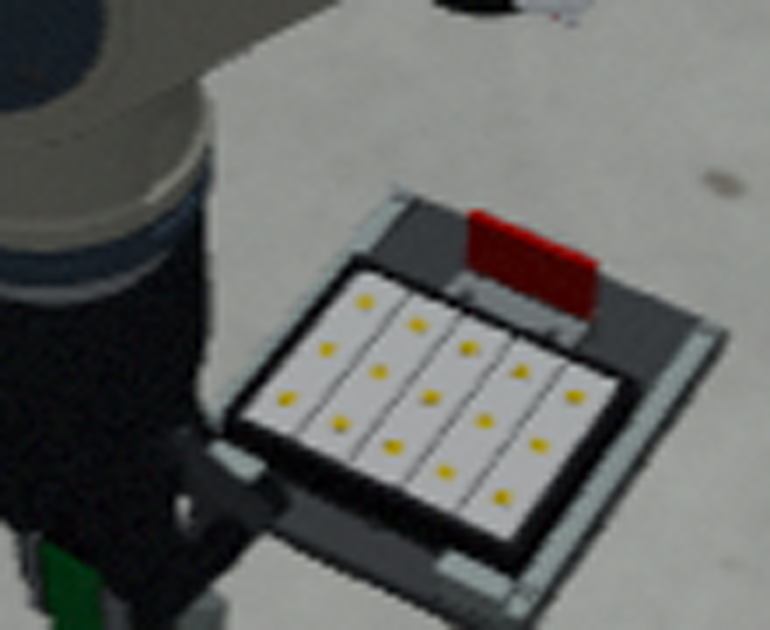

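Emit:
carry_out(
  commands=[0.01,0.47,0,0,0,-0.02,1,0.01,0.47,0,0,0,-0.02,1,0.01,0.48,0.01,0,0,-0.01,1,0.01,0.47,0,0,0,-0.02,1,0,0.3,0,0,0,0,1,0,0.2,0,0,0,0,1,0,0.15,0,0,0,0,1,0,0.05,0,0,0,0,1,0,0,0,0,0,0,1],
)

```text
clock: 16.68
ee_pos: [0.46, 0.221, 0.18]
orientation: [-1.57, 0.048, -0.051]
force: [0.9, -0.0, -2.7]
grip_width: 0.0229
```

Run:
```python
from h import *
st()
d=cam("wrist"); crop(d["color"],0,0,560,420,1.4,"w14.png")
```

```text
t 16.68 p [0.46  0.221 0.18 ] yaw -3.63 down [ 0.002 -0.    -1.   ] F [ 0.86 -0.04 -2.73] w 0.0229
```

View pics/w14.png

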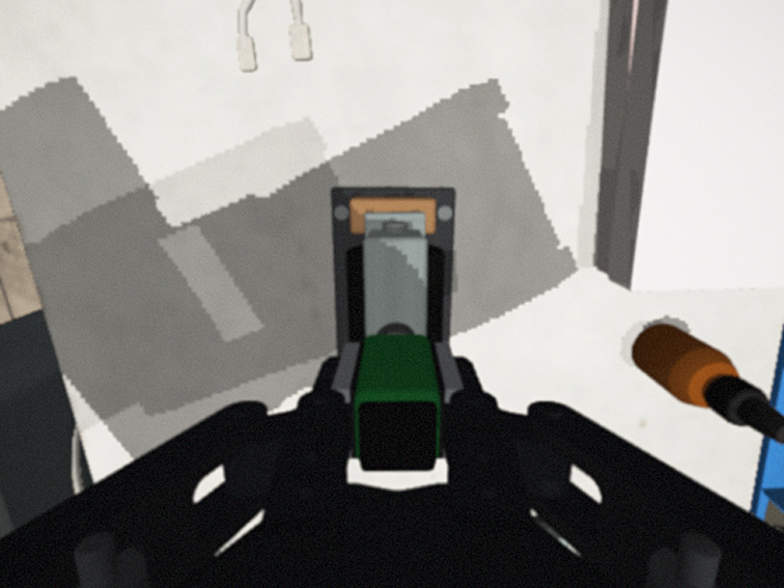

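Emit:
carry_out(
  commands=[-0.03,0.06,0,0,0,0,1,0,0.06,0,0,0,0,1,0,0,0,0,0,0,1,0,0,0,0,0,0,1],
)

```text
clock: 17.07
ee_pos: [0.4591, 0.2213, 0.1767]
orientation: [-1.57, 0.048, -0.051]
force: [-0.1, -0.0, -1.9]
grip_width: 0.023
```

```bash
python3 -c "
from h import *
st()"
```

```text
t 17.07 p [0.4591 0.2213 0.1767] yaw -3.61 down [ 0.002 -0.    -1.   ] F [-0.08 -0.02 -1.89] w 0.023
```

Emit:
carry_out(
  commands=[0,0.03,0,0,0,0,1,0,0,0,0,0,0,1,0,0,0,0,0,0,1],
  force=60,
)

```text
clock: 17.32
ee_pos: [0.4591, 0.2212, 0.1759]
orientation: [-1.57, 0.048, -0.051]
force: [-1.6, 0.1, 3.5]
grip_width: 0.0229
```

Emit:
carry_out(
  commands=[0,0,0,0,0,0,0.42,0,0,0,0,0,0,0.36,0,0,0,0,0,0,0.25,0,0,0,0,0,0,0,0,0,0,0,0,0,-0.5,0,0,0,0,0,0,-1,0,0,0,0,0,0,-1,0,0,0,0,0,0,-1,0,0,0,0,0,0,-1],
  force=20,
)

```text
clock: 18.07
ee_pos: [0.4589, 0.2211, 0.1755]
orientation: [-1.571, 0.048, -0.051]
force: [-0.3, -0.8, -0.6]
grip_width: 0.0851
```

Run:
```python
from h import *
st()
d=cam("wrist"); crop(d["color"],0,0,560,420,1.4,"w15.png")
```

```text
t 18.07 p [0.4589 0.2211 0.1755] yaw -3.62 down [ 0.002 -0.    -1.   ] F [-0.27 -0.77 -0.58] w 0.0851
```

View pics/w15.png

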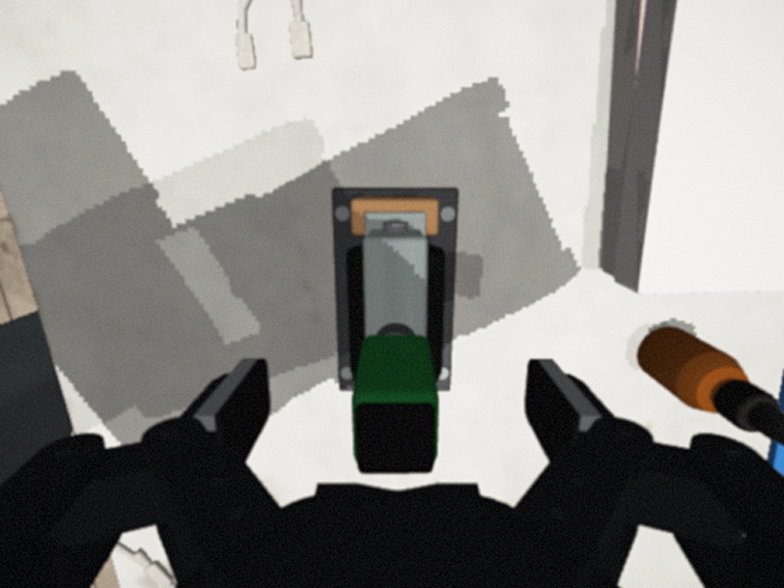

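Standing as before. Retreat straight up, then aside to allow the top view.

Emit:
carry_out(
  commands=[0,-0.3,0,0,0,0,-1,0,-0.7,0,0,0,0,-1,0,-0.8,0,0,0,0,-1,0,-0.8,0,0,0,0,-1,0,-0.8,0,0,0,0,-1,0,-0.3,-0.6,0,0,0,-1,0,0,-0.8,0,0,0,-1,0,0,-0.8,0,0,0,-1,0,0,-0.3,0,0,0,-1,0,0,0,0,0,0,-1],
)

```text
clock: 18.95
ee_pos: [0.4537, 0.1449, 0.2871]
orientation: [-1.571, 0.05, -0.053]
force: [0.0, 0.3, 0.1]
grip_width: 0.0857
```

Run:
```python
from h import *
st()
d=cam("wrist"); crop(d["color"],0,0,560,420,1.4,"w16.png")
d=cam("top"); crop(d["color"],0,0,560,420,1.4,"t16.png")
d=cam("scene"); crop(d["color"],180,160,180,160,4,"s16.png")
```

```text
t 18.95 p [0.4537 0.1449 0.2871] yaw -3.75 down [ 0.002 -0.    -1.   ] F [0.   0.29 0.12] w 0.0857
```

View pics/w16.png

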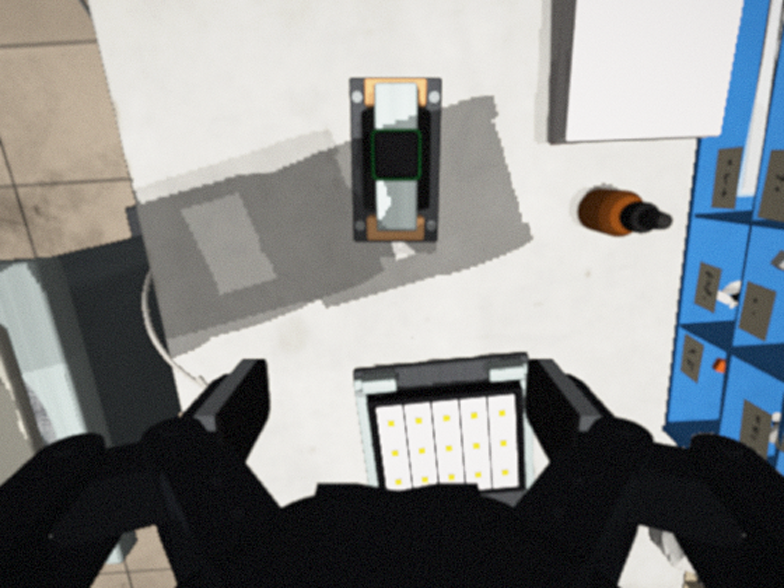

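View pics/t16.png

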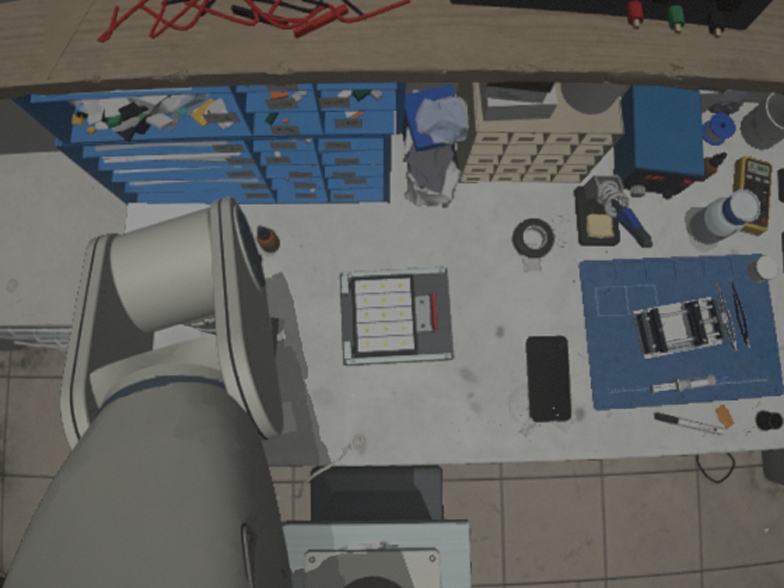

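View pics/s16.png

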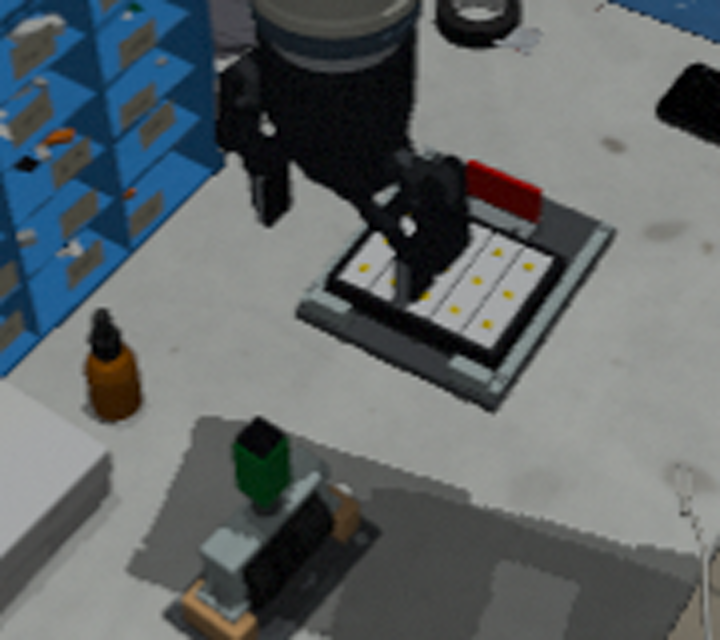

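```bash
python3 -c "
from workcell import workorder
print(workorder.sign_off())"
```

```text
the job is handed in; nothing more can be done
None
```

I carried out the whole task and handed the job in at about 19 s on the clock; the sign-off gives no verdict.

- **Pan:** I pushed it by the red tab until it stopped moving and the force rose to about 45 N. That was the fingers against the tab at the stops. The later pictures show it against the stops, and it stayed there.
- **Rolling:** I picked the roller up by its green handle and pressed it on the first bar. I then rolled it about 103 mm to the far end without lifting. The estimated pressing force was 10–12 N, which puts the spring at about 8–10 mm of its 16 mm. I rolled back about 36 mm, still pressing, to look at the last bar before lifting. In the overhead and scene pictures all five bars lie level.
- **Roller back on its rest:** I set it down within about 1 mm of where I picked it up and opened the fingers in steps. The last pictures show it upright and centred on its two blocks, with the arm clear of it.
- **Bystanders:** The tape, phone and bottle look unmoved in the last pictures; I did not measure them.

One disagreement: with the first bar pressed down, the force suggested about 3 mm more spring compression than the arm height did. I did not find the cause; even the higher figure was well short of the stop. Whether the bars are flush, the drum's turn and the spring compression are worked out from pictures, forces and positions, since none of the joints could be read directly.

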